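Uncover the warm tub under the extraction hood

TASK

The white tub on the hotplate has to be opened under its extraction hood. Take the lid by its tab, tip the tab's side up while the far edge still rests on the tub's rim, then draw the lid out from under the hood and set it gently down, right way up and flat, on the middle of the empty wire trivet, and let go. Leave the tub standing in place, do not knock the hood, and leave everything else on the bench alone.

Things in the scene. Friction and masses are not known exactly. Their poses are not given: they have to be found in the camera images.
- lid: The tub's loose white lid, 0.13 kg: disc 160 mm across, 6 mm thick; under it a solid plug 132 mm across, 10 mm deep, sits in the tub's mouth with 6 mm of play all round. A flat tab sticks out of the edge along -x. Origin: centre of the disc's underside, resting on the rim, 145 mm above the bench; z up; the plug's underside at z = -10 mm.
- lid_tab (a point): Place to pinch the tab by its two sides: middle of its width and thickness, 112 mm from the lid's centre, 20 mm from the tab's end. The tab is a level bar 28 mm wide (lid y), 12 mm thick (lid z 0 to 12 mm), ending 132 mm from the lid's centre; at the start it points to the robot's right and partly towards the robot (world -x turned 45 to 72 deg towards -y).
- lid_far (a point): Point on the lid's underside at the edge away from the tab, 76 mm from its centre: the edge the lid is tipped about. It lies at tub_far at the start.
- tub: Open white tub, loose, about 1.5 kg, standing on the hotplate: 152 mm across at the rim, 90 mm high, walls 4 mm. Origin: centre of its underside; z up; its rim is at z = 90 mm; same yaw as the lid at the start.
- tub_far (a point): Point on the tub's rim on the side away from the lid's tab.
- hotplate: Fixed grey hotplate with a white top, ahead and to the left of the robot (y 160 to 240 mm), 200 x 200 mm, top 55 mm above the bench. Origin: centre of its underside.
- hood: Fixed clear plastic cone, mouth down, over the tab's half of the lid. Origin on the bench under the tub's centre, axes as the tub's; cone axis at x -25 mm. Lower edge: radius 70 mm, 285 mm above the bench; radius 28 above 360. Post (radius 7, 460 high) at x 170, y 20, base 90 x 140 x 12 mm. The tab stands 37 mm out from under it: reach in from the tab's side, tool tilted 30 to 45 deg.
- trivet: Fixed empty wire trivet (low steel grid on legs), ahead and to the right of the robot (y -270 to -170 mm), 140 x 140 mm, flat top 45 mm above the bench. Origin: centre of its underside, on the bench. The lid laid on it rests on its plug, its origin 55 mm above the bench; disc and tab overhang the trivet's sides.
- dish: Bystander: shallow clear glass dish, 80 mm across, 16 mm high. Origin: centre of its underside.
- jar: Bystander: small grey screw-top jar, 52 mm across, 70 mm high. Origin: centre of its underside.
- tape: Bystander: cardboard tape ring lying flat, 90 mm across, 24 mm high. Origin: centre of its underside.
- brown_bottle: Bystander: brown bottle with a white cap, 72 mm across, 170 mm high. Origin: centre of its underside.
- wash_bottle: Bystander: white wash bottle with a yellow spout, 68 mm across, 200 mm high. Origin: centre of its underside.
- spatula: Bystander: hand spatula lying on the bench, 200 mm long. Origin: middle of the tool, near the bench.
There are look-alikes about, which are no part of the job. Of the things shaped like the lid, the white one is meant. Leave any pink look-alike of the trivet alone.

How it is judged:
On the way:
1. the lid is tipped by more than 7 degrees, tab side up, with its far edge still on the tub's far rim (within 25 mm of where it sat) (angle between lid's own z axis and vertical above 0.122 rad and z of lid_tab in the frame of tub above 0.108 m and distance between lid_far and tub_far below 0.025 m), for 0.1 s.
At the end, for the whole second after the job is handed in: The lid lies at rest, right way up and flat (within 4 degrees) on the trivet's top, its centre within 40 mm of the trivet's centre; the tub stands upright on the hotplate within 30 mm of where it was (horizontal distance between lid and trivet below 0.04 m and z of lid in the frame of trivet between 0.051 and 0.06 m and angle between each of lid, tub's own z axis and vertical below 0.07 rad and linear speed of lid below 0.02 m/s and distance of tub from where it was at the start of the episode below 0.03 m); the robot touches nothing.
It fails at once if the tub tipped by more than 15 degrees (angle between tub's own z axis and vertical above 0.26 rad).
It fails at once if the hood knocked (over 15 N) by the robot or the lid (contact force between any of the arm, the fingers, lid and hood above 15 N).
It fails at once if the lid dropped or thrown: moving faster than 0.7 m/s with no finger on it (linear speed of lid above 0.7 m/s and contact force between the fingers and lid below 0.1 N).
It fails at once if a bystander moved by more than 30 mm (distance of any of dish, jar, tape, brown_bottle, wash_bottle, spatula from where it was at the start of the episode above 0.03 m).
It also fails if it takes over 51 s, if anything falls off the work surface, if the arm or the gripper's body presses on something with over 40 N, if the wrist force passes 120 N, or if a joint passes its speed limit or range.

ROBOT

A 7-joint arm with a two-finger parallel gripper is mounted at the origin on the work surface. World frame = base frame: x ahead of the robot, y to its left, z up, the work surface at z = 0. Lengths are in m, angles in rad, forces in N, time in s.
With the tool pointing down it reaches from about 0.425 to 0.925 m from the base axis. Payload 6.8 kg.
Tool frame: the origin (TCP) lies on the centre line of the jaws, within the pads' length; the fingertips stand 19 mm ahead of it and the grasp point (between the pads) is the TCP (manip.tcp_to_tips is the distance from the TCP to the fingertips, in m); z points along the fingers, y is the line along which they close (so a half turn about z gives the same grasp; the last joint's range is limited). The gripper opens to 85 mm and grips with 20 to 120 N. Pads are 22 mm wide; open, the fingers measure 114 mm over their backs; the gripper's body (76 mm by 85 mm) begins 54 mm behind the grasp point. The pads swing forward as they close: fully open they stand 13 mm farther back than shut.
Start: joints at [-1.442, 0.477, 0.022, 1.555, -0.011, 1.109, -0.083], TCP at [0.158, 0.656, 0.224] pointing down, gripper open.
Joint ranges: [-2.96, 2.96], [-0.34, 2.1], [-1.41, 1.46], [0.24, 2.44], [-1.37, 4.51], [0.17, 1.92], [-2.96, 2.96]. Speed limits (rad/s): [2.39, 2.39, 3.14, 3.14, 3.14, 3.14, 3.14].

INTERFACE

Orientations are given as a 3x3 rotation matrix whose columns are the frame's x, y, z axes.
In Python, from rig import manip gives the robot as it stands.
- The arm moves only by the tool apply_moves, never from a script. Its arguments are lists of equal length, an entry for each row: "grip": the finger opening in cm, from 0 to 8.54; "linear": the shift along the tool's x, y, z in cm, a list of three; "turn": the turn about the tool's z in degrees. In form: {"grip": [grip, ...], "linear": [[tx, ty, tz], ...], "turn": [turn, ...]}. A call has 1 to 20 rows; each row is the pose to reach, as a shift and turn from the pose commanded when the call began, along the tool's axes at that moment; what a row does not reach only later rows make up. A row lasts 1/10 s, in which the tool goes at most 50 mm and 8.59 degrees, less where a joint would pass 70% of its speed; a pose out of reach is approached as far as the arm can. A call with a gripper value outside its range is refused whole. The fingers move at their own pace and stop on an object; "grip_force" is the grip in N (left out, the last holds). Time passes only in rows, so rows that repeat a pose let the fingers close. It gives the time, the measured TCP pose, the force, the opening and the grip force at its end, in the units of the state.
- manip.get_obs(): the state, without advancing time (a new reading comes with each control period).
- manip.camera(name): name is "scene" or "top"; returns a dict with "img" (480x640x3 uint8, red, green, blue), "K" (3x3 intrinsics, pixels), "dist_coeffs" ([k1, k2, p1, p2, k3] as OpenCV has them; the pictures are not rectified), "eye" and "attitude" of the camera in the world. Camera axes: x right, y up, looking along -z (the intrinsics and any distortion apply to the point x, -y, -z); pixel columns grow to the right and rows downward; lengths in m; the calibration is good to about 2 mm. A picture is of the moment at which its call begins. There is no depth.
- manip.sign_off(): hands the job in; it is judged then, once.
The state is a dict: "time_s": time; "joint_pos": joint angles; "joint_vel": joint speeds; "joint_efforts": joint torques, N m; "tcp_pos": TCP position; "orientation": TCP orientation; "contact_force": force on the tool from outside, world axes, zero at the start; "torque": the same for the moment, N m; "opening": opening from 0.0 (shut) to 1.0 (fully open); "grasp_force": force on a finger pad.
Only numpy, scipy, OpenCV 4.12 (cv2) and the standard library are available. Lean on these libraries where they do the work, as an engineer would, in place of code of your own. Each camera call takes 0.05 s, during which the arm holds its last target. There are 200 camera calls.

## Working session

There is one attempt and no reset: what is moved stays moved. The work goes in short steps, Python scripts to look and compute and a tool call to move; the robot and the scene stay as the last step left them, time stands still between calls to the robot, and variables do not carry over. Pictures are saved under pics/ and viewed, at most 13 in all, crops included, and the job is handed in when it is done.

Besides the shell and the picture viewer there is one more tool, called after "Emit:" by a JSON object that holds its "method" and its "body", one argument or row to a line. apply_moves: Moves the arm, as the interface text tells. Its arguments: {"type":"object","properties":{"grip":{"type":"array"},"linear":{"type":"array"},"turn":{"type":"array"},"grip_force":{"type":"number"}},"required":["grip","linear","turn"]}

```bash
mkdir -p pics; ls; python3 - <<'E'
from rig import manip
import cv2,numpy as np,pickle
o=manip.get_obs();print({k:np.round(v,3).tolist() for k,v in o.items()})
d={}
for n in("scene","top"):
    c=manip.camera(n);d[n]=c;cv2.imwrite(f"pics/{n}0.png",c["img"][:,:,::-1]);print(n,c["K"],c["dist_coeffs"],c["eye"],c["attitude"])
pickle.dump(d,open("cam0.pkl","wb"))
E
```

```text
pics
{'time_s': 0.0, 'joint_pos': [-1.442, 0.478, 0.022, 1.556, -0.012, 1.109, -0.083], 'joint_vel': [-0.002, -0.002, -0.001, 0.002, -0.0, 0.001, 0.0], 'joint_efforts': [0.0, -59.645, 1.608, -28.118, 0.013, 0.009, 0.0], 'tcp_pos': [0.158, 0.656, 0.223], 'orientation': [[-0.972, 0.235, -0.0], [0.235, 0.972, -0.002], [-0.0, -0.002, -1.0]], 'contact_force': [0.378, -0.019, 0.069], 'torque': [-0.009, -0.022, -0.018], 'grasp_force': 0.0, 'opening': 1.003}
scene [[560.04157291   0.         312.20493237]
 [  0.         560.04157291 251.52951123]
 [  0.           0.           1.        ]] [-0.01529955  0.          0.          0.          0.        ] [1.13700239 0.22493983 1.10025435] [[-0.35361925 -0.7632807   0.54069954]
 [ 0.93528463 -0.29717558  0.19217008]
 [ 0.01400299  0.57366301  0.81897171]]
top [[523.41739754   0.         314.85219421]
 [  0.         523.41739754 232.57005921]
 [  0.           0.           1.        ]] [0.01117022 0.         0.         0.         0.        ] [ 0.33882537 -0.00581407  1.32805665] [[ 0.01446197  0.99153449 -0.12903564]
 [-0.99988969  0.01477798  0.00149185]
 [ 0.00338611  0.12899983  0.99163883]]
```

View pics/scene0.png

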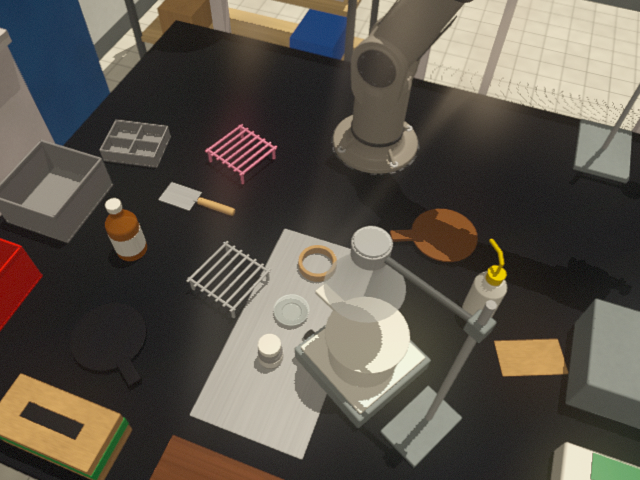

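View pics/top0.png

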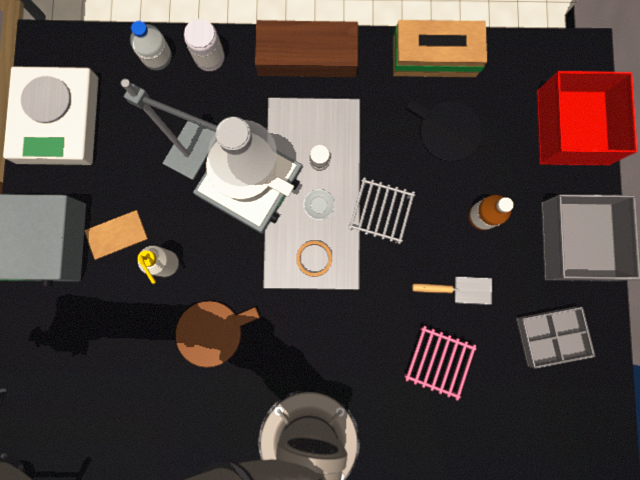

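Scene: the white tub and lid are at scene (368,335) and top (238,175), with the tab at scene (330,297) and top (285,187). The lid could be confused with the copper disc at top (208,333) and the black disc at top (450,130). The grey trivet is at top (383,210) and the pink one at (441,362). I choose the white lid and the grey trivet. Next is a close crop to check them.

```bash
python3 - <<'E'
import cv2,pickle,numpy as np
d=pickle.load(open("cam0.pkl","rb"))
a=d["top"]["img"][110:260,190:310,::-1]; b=d["scene"]["img"][270:420,290:440,::-1]
c=cv2.resize(a,(400,500),interpolation=2); e=cv2.resize(b,(400,400),interpolation=2)
o=np.zeros((500,800,3),np.uint8);o[:,:400]=c;o[:400,400:]=e
cv2.imwrite("pics/crop1.png",o)
E
```

```text
(no output)
```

View pics/crop1.png

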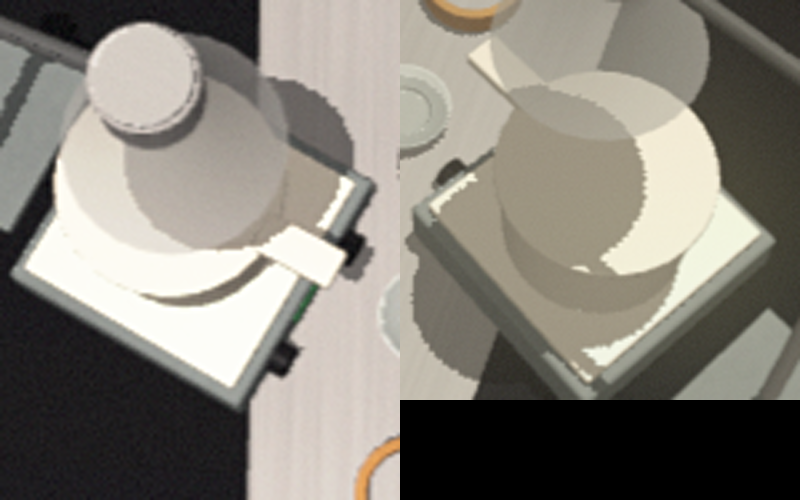

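The crop confirms the white lid, with its tab on the trivet's side sticking out from under the clear hood. In crop pixels the tab end is at (338,268) on the left panel and (476,49) on the right. The scene panel shows the disc's rim.

```bash
cat > h.py <<'E'
import cv2,numpy as np
from scipy.optimize import least_squares
def rays(c,px):
    u=cv2.undistortPoints(np.array(px,float).reshape(-1,1,2),c["K"],np.array(c["dist_coeffs"])).reshape(-1,2)
    r=np.c_[u[:,0],-u[:,1],-np.ones(len(u))]@np.array(c["attitude"]).T
    return r
def cast(c,px,z):
    r=rays(c,px);e=np.array(c["eye"]);return e+r*((z-e[2])/r[:,2])[:,None]
def tri(c1,p1,c2,p2):
    A=[];b=[]
    for c,p in((c1,p1),(c2,p2)):
        r=rays(c,[p])[0];r/=np.linalg.norm(r);M=np.eye(3)-np.outer(r,r);A.append(M);b.append(M@np.array(c["eye"]))
    return np.linalg.lstsq(np.vstack(A),np.hstack(b),rcond=None)[0]
def circ(p):
    s=least_squares(lambda q:np.hypot(p[:,0]-q[0],p[:,1]-q[1])-q[2],[*p[:,:2].mean(0),.08],loss="soft_l1",f_scale=.002);return s.x,np.abs(s.fun).max()
E
python3 - <<'E'
from h import *
import pickle
np.set_printoptions(precision=4,suppress=True)
d=pickle.load(open("cam0.pkl","rb"));T,S=d["top"],d["scene"]
cs=lambda L:[(290+(u-400)/2.6667,270+v/2.6667) for u,v in L]
ct=lambda L:[(190+u/3.3333,110+v/3.3333) for u,v in L]
print("lid scene",circ(cast(S,cs([(720,185),(700,120),(660,85),(605,72),(495,165),(510,225),(545,258),(600,273),(650,270),(690,245)]),.151)))
print("lid top",circ(cast(T,ct([(55,185),(65,220),(90,255),(130,282),(180,296),(220,286),(250,270)]),.151)))
print("tab end scene",cast(S,cs([(485,40),(468,58)]),.157),"top",cast(T,ct([(346,250),(329,286)]),.157))
print("tri",tri(T,ct([(338,268)])[0],S,cs([(476.5,49)])[0]))
for n,c,x in(("T",T,(345,172,420,248)),("S",S,(180,235,275,318))):
    im=c["img"].astype(int);m=((im.min(2)>110)&(im.max(2)-im.min(2)<25)).astype(np.uint8);k=np.zeros_like(m);k[x[1]:x[3],x[0]:x[2]]=1;m*=k
    if n=="T":m[:,:361]=0
    ys,xs=np.nonzero(m);r=cv2.minAreaRect(np.c_[xs,ys].astype(np.float32));
    p=cast(c,np.c_[xs,ys],.045);r=cv2.minAreaRect((p[:,:2]*1000).astype(np.float32));print(n,r)
print(cast(T,[(365,180),(413,192),(402,242),(352,233),(383,211.7)],.045))
print("tape,dish,jar",cast(T,[(314,258),(319,204)],.01),cast(T,[(320,153)],.07),"brown,wash",cast(T,[(505,205)],.17),cast(T,[(160,262)],.1),"hotplate corners",cast(T,ct([(15,270),(243,400),(373,185)]),.055))
E
```

```text
lid scene (array([0.6483, 0.1653, 0.0799]), np.float64(0.0015033782041036642))
lid top (array([0.6565, 0.1578, 0.0868]), np.float64(0.002318453838895007))
tab end scene [[0.5828 0.0499 0.157 ]
 [0.6019 0.0436 0.157 ]] top [[0.6    0.0421 0.157 ]
 [0.5747 0.0532 0.157 ]]
tri [0.5888 0.0466 0.1513]
T ((564.5706176757812, -173.26756286621094), (134.85894775390625, 136.82296752929688), 74.85526275634766)
S ((570.9598999023438, -165.6066436767578), (199.5311737060547, 195.69898986816406), 21.166982650756836)
[[ 0.6404 -0.1314  0.045 ]
 [ 0.6116 -0.2514  0.045 ]
 [ 0.4855 -0.223   0.045 ]
 [ 0.5061 -0.0996  0.045 ]
 [ 0.5606 -0.1763  0.045 ]]
tape,dish,jar [[ 0.4456 -0.0066  0.01  ]
 [ 0.5842 -0.0173  0.01  ]] [[ 0.7011 -0.0176  0.07  ]] brown,wash [[ 0.5583 -0.4337  0.17  ]] [[0.4237 0.3543 0.1   ]] hotplate corners [[0.6038 0.2916 0.055 ]
 [0.5089 0.1198 0.055 ]
 [0.6726 0.027  0.055 ]]
```

Lid: centre (0.648, 0.165). The circle fit gives R 79.9 mm against 80 given. The tab end is at (0.589, 0.047), 132 mm out, yaw 63°, which matches the description. The tool can only turn about its own z, so I'll check whether reaching to the arm's limit leaves a lasting tilt. Test it high up, along azimuth 63°.

```bash
python3 - <<'E'
from rig import manip
print([a for a in dir(manip) if a[0]!='_'], manip.tcp_to_tips)
from h import *
import pickle
S=pickle.load(open("cam0.pkl","rb"))["scene"]
p=cast(S,[(227,243),(270,275),(233,310),(189,277)],.045);print(p,p.mean(0))
E
```

```text
['PlanningError', 'camera', 'get_obs', 'sign_off', 'tcp_to_tips'] 0.019
[[ 0.48944151 -0.21547526  0.045     ]
 [ 0.53433786 -0.08786655  0.045     ]
 [ 0.64471462 -0.12662169  0.045     ]
 [ 0.60437026 -0.25351381  0.045     ]] [ 0.56821606 -0.17086933  0.045     ]
```

Emit:
{"method": "apply_moves", "body": {
  "grip": [8.5,8.5,8.5,8.5,8.5,8.5,8.5,8.5,8.5,8.5,8.5,8.5,8.5,8.5,8.5],
  "linear": [
    [0,0,-5],
    [0,0,-10],
    [0,0,-15],
    [-2.4,3.5,-18],
    [-4.8,7,-18],
    [-7.2,10.5,-18],
    [-9.6,14,-18],
    [-12,17.5,-18],
    [-14.4,21,-18],
    [-16.8,24.5,-18],
    [-19.2,28,-18],
    [-21.6,31.5,-18],
    [-24,35,-18],
    [-24,35,-18],
    [-24,35,-18]
  ],
  "turn": [0,0,0,0,0,0,0,0,0,0,0,0,0,0,0]
}}

```text
time_s: 1.6
tcp_pos: [0.4042, 0.837, 0.3625]
orientation: [[-0.972, 0.236, 0.013], [0.236, 0.971, 0.032], [-0.006, 0.034, -0.999]]
contact_force: [0.7, 0.1, -0.3]
opening: 0.992
grasp_force: 0.0
```

Emit:
{"method": "apply_moves", "body": {
  "grip": [8.5,8.5,8.5],
  "linear": [
    [0,0,0],
    [0,0,0],
    [0,0,0]
  ],
  "turn": [0,0,0]
}}

```text
time_s: 1.9
tcp_pos: [0.4018, 0.8374, 0.3647]
orientation: [[-0.972, 0.233, 0.016], [0.234, 0.972, 0.031], [-0.009, 0.034, -0.999]]
contact_force: [1.0, -0.5, 0.1]
opening: 0.998
grasp_force: 0.0
```

```bash
python3 - <<'E'
from rig import manip
print(manip.get_obs())
E
```

```text
{'time_s': 1.9, 'joint_pos': array([-1.06413829,  1.06710678, -1.08387381,  0.24245601,  0.99258268,
        1.91525552,  0.04328662]), 'joint_vel': array([-0.00674719, -0.00712854,  0.00043903, -0.00108898,  0.01028985,
        0.00212363, -0.00038165]), 'joint_efforts': array([ 1.12454552e+00, -8.90108728e+01, -4.71212804e+00, -1.64081383e+01,
        7.12356647e-02, -1.43297603e-01, -1.05307896e-03]), 'tcp_pos': array([0.40181214, 0.83739391, 0.36471359]), 'orientation': array([[-0.97228936,  0.2332015 ,  0.016446  ],
       [ 0.23362028,  0.9718206 ,  0.03140536],
       [-0.00865878,  0.03437721, -0.99937142]]), 'contact_force': array([ 1.00268086, -0.51229408,  0.07318091]), 'torque': array([-0.01526934, -0.00918106,  0.07016291]), 'grasp_force': 0.0, 'opening': 0.9978197586555742}
```

Emit:
{"method": "apply_moves", "body": {
  "grip": [8.5,8.5,8.5,8.5,8.5,8.5],
  "linear": [
    [-23,97,0],
    [-23,97,0],
    [-23,97,0],
    [-23,97,0],
    [-23,97,0],
    [-23,97,0]
  ],
  "turn": [0,0,0,0,0,0]
}}

```text
time_s: 2.5
tcp_pos: [0.4132, 0.8498, 0.3293]
orientation: [[-0.972, 0.234, 0.023], [0.234, 0.972, 0.033], [-0.015, 0.038, -0.999]]
contact_force: [0.2, -0.2, -0.2]
opening: 0.994
grasp_force: 0.0
```

Emit:
{"method": "apply_moves", "body": {
  "grip": [8.5,8.5,8.5,8.5,8.5,8.5,8.5],
  "linear": [
    [0,-5,0],
    [0,-10,0],
    [0,-15,0],
    [0,-20,0],
    [0,-25,0],
    [0,-25,0],
    [0,-25,0]
  ],
  "turn": [0,0,0,0,0,0,0]
}}

```text
time_s: 3.2
tcp_pos: [0.3552, 0.6017, 0.3197]
orientation: [[-0.972, 0.235, 0.027], [0.235, 0.972, 0.028], [-0.02, 0.034, -0.999]]
contact_force: [-0.2, 0.9, -0.5]
opening: 0.989
grasp_force: 0.0
```

The tilt persists because commands start from the pose actually reached. At its range limit j6 forces an outward tilt, so pushing up against that limit should ratchet the tilt.

Emit:
{"method": "apply_moves", "body": {
  "grip": [8.5,8.5,8.5,8.5,8.5,8.5,8.5,8.5,8.5,8.5],
  "linear": [
    [0,0,-5],
    [0,0,-10],
    [0,0,-15],
    [0,0,-20],
    [0,0,-25],
    [0,0,-30],
    [0,0,-35],
    [0,0,-40],
    [0,0,-45],
    [0,0,-50]
  ],
  "turn": [0,0,0,0,0,0,0,0,0,0]
}}

```text
time_s: 4.2
tcp_pos: [0.3502, 0.6021, 0.5893]
orientation: [[-0.972, 0.237, 0.008], [0.237, 0.972, -0.01], [-0.01, -0.008, -1.0]]
contact_force: [0.4, 1.3, -2.3]
opening: 0.998
grasp_force: 0.0
```

Emit:
{"method": "apply_moves", "body": {
  "grip": [8.5,8.5],
  "linear": [
    [0,0,-30],
    [0,0,-30]
  ],
  "turn": [0,0]
}}

```text
time_s: 4.4
tcp_pos: [0.3432, 0.5939, 0.6168]
orientation: [[-0.971, 0.237, 0.027], [0.238, 0.971, 0.019], [-0.022, 0.025, -0.999]]
contact_force: [-0.1, 0.5, -2.4]
opening: 0.999
grasp_force: 0.0
```

Emit:
{"method": "apply_moves", "body": {
  "grip": [8.5],
  "linear": [
    [0,0,-30]
  ],
  "turn": [0]
}}

```text
time_s: 4.5
tcp_pos: [0.3396, 0.5824, 0.6416]
orientation: [[-0.969, 0.243, 0.051], [0.245, 0.968, 0.048], [-0.038, 0.059, -0.998]]
contact_force: [-0.3, 0.2, -0.6]
opening: 0.999
grasp_force: 0.0
```

```bash
python3 - <<'E'
from rig import manip
print(manip.get_obs()["joint_pos"])
E
```

```text
[-1.34131305  0.42109483  0.39471314  0.76176    -0.15093314  1.91512811
  0.28417985]
```

Emit:
{"method": "apply_moves", "body": {
  "grip": [8.5],
  "linear": [
    [0,0,-30]
  ],
  "turn": [0]
}}

```text
time_s: 4.6
tcp_pos: [0.3304, 0.5725, 0.6666]
orientation: [[-0.97, 0.235, 0.066], [0.24, 0.967, 0.083], [-0.044, 0.096, -0.994]]
contact_force: [-0.3, 0.5, 1.1]
opening: 0.996
grasp_force: 0.0
```

Emit:
{"method": "apply_moves", "body": {
  "grip": [8.5],
  "linear": [
    [0,0,-30]
  ],
  "turn": [0]
}}

```text
time_s: 4.7
tcp_pos: [0.3227, 0.5609, 0.6904]
orientation: [[-0.969, 0.231, 0.083], [0.24, 0.964, 0.115], [-0.053, 0.132, -0.99]]
contact_force: [0.2, 1.3, -0.3]
opening: 0.995
grasp_force: 0.0
```

Emit:
{"method": "apply_moves", "body": {
  "grip": [8.5],
  "linear": [
    [0,0,-30]
  ],
  "turn": [0]
}}

```text
time_s: 4.8
tcp_pos: [0.3151, 0.5485, 0.7134]
orientation: [[-0.968, 0.228, 0.101], [0.241, 0.959, 0.146], [-0.063, 0.166, -0.984]]
contact_force: [0.4, 0.6, -0.4]
opening: 0.997
grasp_force: 0.0
```

Emit:
{"method": "apply_moves", "body": {
  "grip": [8.5],
  "linear": [
    [0,0,-30]
  ],
  "turn": [0]
}}

```text
time_s: 4.9
tcp_pos: [0.3071, 0.5353, 0.7359]
orientation: [[-0.967, 0.224, 0.118], [0.243, 0.954, 0.177], [-0.073, 0.2, -0.977]]
contact_force: [-0.3, 0.6, -0.0]
opening: 0.994
grasp_force: 0.0
```

Emit:
{"method": "apply_moves", "body": {
  "grip": [8.5],
  "linear": [
    [0,0,-30]
  ],
  "turn": [0]
}}

```text
time_s: 5.0
tcp_pos: [0.2988, 0.5215, 0.7577]
orientation: [[-0.966, 0.22, 0.135], [0.245, 0.947, 0.208], [-0.083, 0.234, -0.969]]
contact_force: [-0.2, -0.1, 0.2]
opening: 0.993
grasp_force: 0.0
```

```bash
python3 - <<'E'
from rig import manip
print(manip.get_obs()["joint_pos"])
E
```

```text
[-1.53024004  0.24208843  0.5737248   0.76567809 -0.14044722  1.91538497
  0.28182289]
```

Emit:
{"method": "apply_moves", "body": {
  "grip": [8.5],
  "linear": [
    [0,0,-30]
  ],
  "turn": [0]
}}

```text
time_s: 5.1
tcp_pos: [0.2901, 0.507, 0.7789]
orientation: [[-0.965, 0.215, 0.153], [0.247, 0.939, 0.238], [-0.092, 0.267, -0.959]]
contact_force: [-1.2, -0.3, -0.3]
opening: 0.994
grasp_force: 0.0
```

Emit:
{"method": "apply_moves", "body": {
  "grip": [8.5],
  "linear": [
    [0,0,-30]
  ],
  "turn": [0]
}}

```text
time_s: 5.2
tcp_pos: [0.2812, 0.4919, 0.7995]
orientation: [[-0.963, 0.209, 0.169], [0.249, 0.931, 0.268], [-0.102, 0.3, -0.948]]
contact_force: [-0.7, 1.4, 0.4]
opening: 0.997
grasp_force: 0.0
```

Emit:
{"method": "apply_moves", "body": {
  "grip": [8.5],
  "linear": [
    [0,0,-30]
  ],
  "turn": [0]
}}

```text
time_s: 5.3
tcp_pos: [0.272, 0.4763, 0.8193]
orientation: [[-0.961, 0.203, 0.186], [0.252, 0.921, 0.298], [-0.111, 0.333, -0.936]]
contact_force: [-2.1, 0.4, 1.0]
opening: 1.001
grasp_force: 0.0
```

Emit:
{"method": "apply_moves", "body": {
  "grip": [8.5],
  "linear": [
    [0,0,-30]
  ],
  "turn": [0]
}}

```text
time_s: 5.4
tcp_pos: [0.2649, 0.4637, 0.8346]
orientation: [[-0.96, 0.198, 0.2], [0.255, 0.912, 0.321], [-0.119, 0.359, -0.926]]
contact_force: [-0.3, 0.5, 0.4]
opening: 0.994
grasp_force: 0.0
```

Emit:
{"method": "apply_moves", "body": {
  "grip": [8.5],
  "linear": [
    [0,0,-30]
  ],
  "turn": [0]
}}

```text
time_s: 5.5
tcp_pos: [0.26, 0.4583, 0.8446]
orientation: [[-0.959, 0.191, 0.209], [0.254, 0.906, 0.337], [-0.124, 0.376, -0.918]]
contact_force: [0.8, 1.2, -0.0]
opening: 0.992
grasp_force: 0.0
```

Emit:
{"method": "apply_moves", "body": {
  "grip": [8.5],
  "linear": [
    [0,0,-30]
  ],
  "turn": [0]
}}

```text
time_s: 5.6
tcp_pos: [0.2612, 0.4385, 0.8826]
orientation: [[-0.94, 0.2, 0.275], [0.298, 0.873, 0.385], [-0.163, 0.444, -0.881]]
contact_force: [2.2, 2.0, -1.9]
opening: 0.997
grasp_force: 0.0
```

Emit:
{"method": "apply_moves", "body": {
  "grip": [8.5],
  "linear": [
    [0,0,-30]
  ],
  "turn": [0]
}}

```text
time_s: 5.7
tcp_pos: [0.2458, 0.4403, 0.8934]
orientation: [[-0.952, 0.161, 0.262], [0.262, 0.87, 0.418], [-0.161, 0.466, -0.87]]
contact_force: [0.2, 0.1, 0.4]
opening: 0.995
grasp_force: 0.0
```

Emit:
{"method": "apply_moves", "body": {
  "grip": [8.5],
  "linear": [
    [0,0,-30]
  ],
  "turn": [0]
}}

```text
time_s: 5.8
tcp_pos: [0.2437, 0.4384, 0.893]
orientation: [[-0.953, 0.156, 0.259], [0.257, 0.871, 0.419], [-0.16, 0.466, -0.87]]
contact_force: [-0.2, 0.4, -0.1]
opening: 0.994
grasp_force: 0.0
```

```bash
python3 - <<'E'
from rig import manip
print(manip.get_obs()["joint_pos"])
E
```

```text
[-1.87576869  0.00724755  0.63312271  0.71427344  0.11335222  1.91543211
  0.17040513]
```

Tilt is now 29.5° towards azimuth 58°, which is enough. Now turn the tool by −75.5° so that it closes across the tab, and cross over high to the tab's side.

```bash
cat >> h.py <<'E'
def plan(pts):
    from rig import manip
    o=manip.get_obs();R=o["orientation"];p=o["tcp_pos"];print("t",o["time_s"],"p",p.round(4),"f",o["contact_force"].round(1))
    for q in pts: print(np.round((np.array(q)-p)@R*100,1).tolist(), round(np.linalg.norm(np.array(q)-p)*100,1))
    return o
E
python3 -c "
from h import *
plan([(.5,-.05,.75),(.5,-.06,.40)])"
```

```text
t 5.8 p [0.2437 0.4384 0.893 ] f [-0.2  0.4 -0.1]
[-34.7, -45.2, -1.4] 57.0
[-29.3, -62.4, 28.7] 74.6
```

Emit:
{"method": "apply_moves", "body": {
  "grip": [8.5,8.5,8.5,8.5,8.5,8.5,8.5,8.5,8.5,8.5,8.5,8.5,8.5,8.5,8.5,8.5,8.5],
  "linear": [
    [-2.3,-3,0],
    [-4.6,-6,0],
    [-6.9,-9,0],
    [-9.2,-12,-0.4],
    [-11.5,-15,-0.5],
    [-13.8,-18,-0.6],
    [-16.1,-21,-0.7],
    [-18.4,-24,-0.8],
    [-20.7,-27,-0.9],
    [-23,-30,-1],
    [-25.3,-33,-1],
    [-27.6,-36,-1.1],
    [-30,-39,-1.2],
    [-32.3,-42,-1.3],
    [-34.7,-45.2,-1.4],
    [-34.7,-45.2,-1.4],
    [-34.7,-45.2,-1.4]
  ],
  "turn": [-5,-10,-15,-20,-25,-30,-35,-40,-45,-50,-55,-60,-65,-70,-75.5,-75.5,-75.5]
}}

```text
time_s: 7.5
tcp_pos: [0.4997, -0.0539, 0.7507]
orientation: [[-0.397, -0.88, 0.263], [-0.776, 0.474, 0.415], [-0.49, -0.039, -0.871]]
contact_force: [0.3, 0.9, 0.9]
opening: 0.995
grasp_force: 0.0
```

```bash
python3 -c "
from h import *
o=plan([(.5,-.06,.40)]);print(o['joint_pos'],o['orientation'])"
```

```text
t 7.5 p [ 0.4997 -0.0539  0.7507] f [0.3 0.9 0.9]
[17.6, 1.1, 30.3] 35.1
[-1.42482563 -0.32610177  1.21222375  1.09727779 -0.06895172  1.80280608
  2.45472974] [[-0.39656874 -0.87963545  0.26263036]
 [-0.77644522  0.47402682  0.4152486 ]
 [-0.48976123 -0.03924347 -0.87097296]]
```

Emit:
{"method": "apply_moves", "body": {
  "grip": [8.5,8.5,8.5,8.5,8.5,8.5,8.5,8.5,8.5,8.5],
  "linear": [
    [2.2,0.1,3.8],
    [4.4,0.3,7.6],
    [6.6,0.4,11.4],
    [8.8,0.5,15.2],
    [11,0.7,19],
    [13.2,0.8,22.8],
    [15.4,1,26.5],
    [17.6,1.1,30.3],
    [17.6,1.1,30.3],
    [17.6,1.1,30.3]
  ],
  "turn": [0,0,0,0,0,0,0,0,0,0]
}}

```text
time_s: 8.5
tcp_pos: [0.5002, -0.0578, 0.4016]
orientation: [[-0.394, -0.881, 0.262], [-0.779, 0.471, 0.414], [-0.488, -0.041, -0.872]]
contact_force: [0.5, -0.3, 0.4]
opening: 0.998
grasp_force: 0.0
```

```bash
python3 -c "
from h import *
from rig import manip
c=manip.camera('scene');cv2.imwrite('pics/s2.png',c['img'][:,:,::-1])
G=np.array([.598,.065,.151]);z=np.array([.2626,.4152,-.871])
o=plan([G-.18*z,G-.1*z]);print(o['joint_pos'],o['orientation'])"
```

```text
t 8.55 p [ 0.5011 -0.0583  0.4027] f [-1.   0.4 -0.1]
[-1.1, -1.7, 11.6] 11.8
[-1.1, -1.7, 19.6] 19.7
[-1.0994428  -0.30435102  1.19604462  1.90905238 -0.19375077  1.11842063
  2.84057683] [[-0.3927938  -0.88080997  0.26436117]
 [-0.77894639  0.47146628  0.4134756 ]
 [-0.48883081 -0.04351252 -0.87129277]]
```

View pics/s2.png

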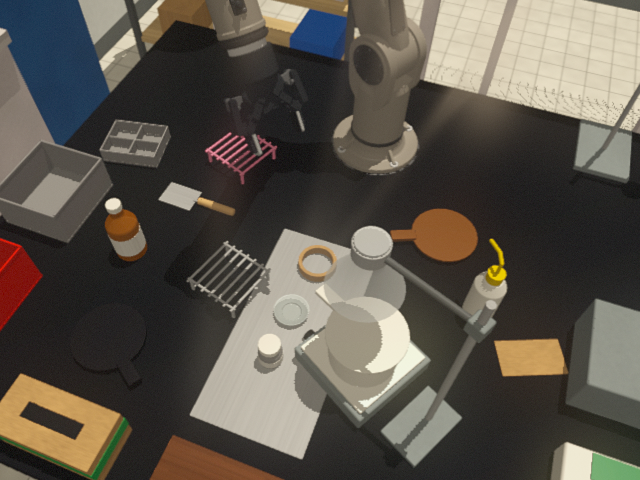

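The view shows the tilted gripper at about (265,110), clear of everything. j7 is near its limit, so I'll make the half turn (same grasp) before approaching.

Emit:
{"method": "apply_moves", "body": {
  "grip": [8.5,8.5,8.5,8.5,8.5,8.5,8.5,8.5,8.5,8.5,8.5,8.5,8.5,8.5,8.5,8.5,8.5,8.5,8.5,8.5],
  "linear": [
    [0,0,0],
    [0,0,0],
    [0,0,0],
    [0,0,0],
    [0,0,0],
    [0,0,0],
    [0,0,0],
    [0,0,0],
    [0,0,0],
    [0,0,0],
    [0,0,0],
    [0,0,0],
    [0,0,0],
    [0,0,0],
    [0,0,0],
    [0,0,0],
    [0,0,0],
    [0,0,0],
    [0,0,0],
    [0,0,0]
  ],
  "turn": [8.5,17,25.5,34,42.5,51,59.5,68,76.5,85,93.5,102,110.5,119,127.5,136,144.5,153,161.5,170]
}}

```text
time_s: 10.55
tcp_pos: [0.5017, -0.0586, 0.4028]
orientation: [[0.239, 0.934, 0.265], [0.848, -0.334, 0.413], [0.474, 0.126, -0.872]]
contact_force: [-0.0, -0.5, -0.3]
opening: 0.997
grasp_force: 0.0
```

```bash
python3 -c "
from h import *
G=np.array([.598,.065,.151]);z=np.array([.2643,.4135,-.8713])
o=plan([G-.18*z,G-.1*z]);print(o['joint_pos'],o['orientation'])"
```

```text
t 10.55 p [ 0.5017 -0.0586  0.4028] f [-0.  -0.5 -0.3]
[0.8, 1.7, 11.6] 11.8
[0.8, 1.7, 19.6] 19.7
[-0.59022428 -0.07410259  0.87236871  1.89967118 -0.47185609  1.17749046
  0.13326969] [[ 0.23873216  0.93432162  0.26466971]
 [ 0.84755311 -0.33350561  0.41282894]
 [ 0.47398384  0.12576609 -0.87150571]]
```

Emit:
{"method": "apply_moves", "body": {
  "grip": [8.5,8.5,8.5,8.5,8.5,8.5,8.5],
  "linear": [
    [0.4,0.8,4],
    [0.8,1.7,8],
    [0.8,1.7,12],
    [0.8,1.7,16],
    [0.8,1.7,19.6],
    [0.8,1.7,19.6],
    [0.8,1.7,19.6]
  ],
  "turn": [5,9.6,9.6,9.6,9.6,9.6,9.6]
}}

```text
time_s: 11.25
tcp_pos: [0.5705, 0.0233, 0.2361]
orientation: [[0.387, 0.884, 0.262], [0.783, -0.466, 0.413], [0.487, 0.045, -0.872]]
contact_force: [1.0, -0.0, 0.5]
opening: 0.998
grasp_force: 0.0
```

```bash
python3 -c "
from h import *
from rig import manip
S,T=manip.camera('scene'),manip.camera('top')
o=np.zeros((500,800,3),np.uint8)
a=S['img'][200:400,240:440];b=T['img'][90:290,200:360]
o[:400,:400]=cv2.resize(a,(400,400));o[:,400:]=cv2.resize(b,(400,500));cv2.imwrite('pics/c3.png',o[:,:,::-1])
G=np.array([.598,.065,.151])
o=plan([G]);print(o['joint_pos'],o['orientation'])"
```

```text
t 11.35 p [0.5707 0.0219 0.2375] f [-0.3 -0.5  0.3]
[0.2, -0.0, 10.0] 10.0
[-0.56930761  0.27235623  0.81427693  2.04618379 -0.89642639  0.92460281
  0.30368977] [[ 0.38768862  0.88263753  0.26579791]
 [ 0.7814725  -0.46764022  0.4130537 ]
 [ 0.48887449  0.04757753 -0.87105574]]
```

View pics/c3.png

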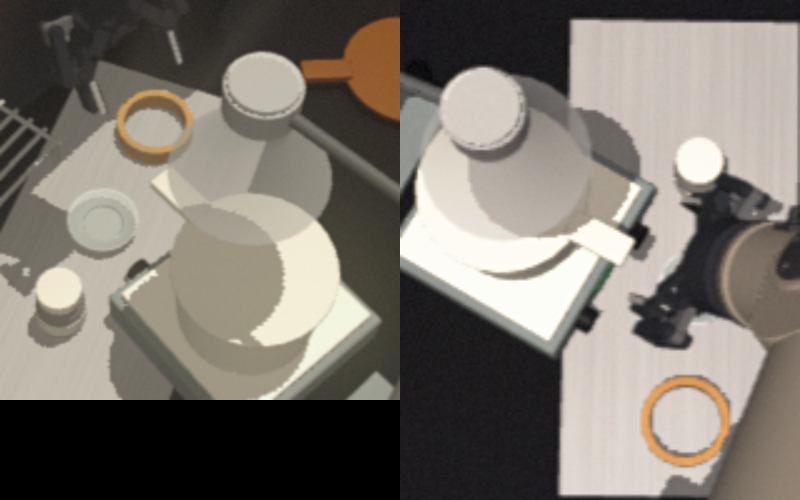

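The gripper straddles the tab from its side. In the top panel the fingertips are at (750,195) and (660,320), the tab at (605,240), and the hood is clear. Next, go in and close gently.

Emit:
{"method": "apply_moves", "body": {
  "grip": [8.5,8.5,8.5,8.5,8.5,8.5,6.5,5,4,3.2,2.5,2,2,2,2,2],
  "linear": [
    [0,0,3],
    [0,0,6],
    [0,0,8],
    [0,0,10],
    [0,0,10],
    [0,0,10],
    [0,0,10],
    [0,0,10],
    [0,0,10],
    [0,0,10],
    [0,0,10],
    [0,0,10],
    [0,0,10],
    [0,0,10],
    [0,0,10],
    [0,0,10]
  ],
  "turn": [0,0,0,0,0,0,0,0,0,0,0,0,0,0,0,0],
  "grip_force": 20
}}

```text
time_s: 12.95
tcp_pos: [0.5952, 0.0639, 0.1477]
orientation: [[0.389, 0.883, 0.262], [0.782, -0.467, 0.413], [0.487, 0.044, -0.872]]
contact_force: [-1.2, -1.9, 2.4]
opening: 0.314
grasp_force: 20.7
```

```bash
python3 -c "
from h import *
from rig import manip
S,T=manip.camera('scene'),manip.camera('top')
o=np.zeros((500,800,3),np.uint8)
a=S['img'][200:400,240:440];b=T['img'][90:290,200:360]
o[:400,:400]=cv2.resize(a,(400,400));o[:,400:]=cv2.resize(b,(400,500));cv2.imwrite('pics/c4.png',o[:,:,::-1])
o=plan([]);p=o['tcp_pos'];print(o['opening'],o['grasp_force'],o['torque'],o['orientation'])
d=np.array([-.448,-.894,0])
o=plan([p+[0,0,.005],p+[0,0,.01],p+[0,0,.02],p+[0,0,.03],p+[0,0,.035]-.003*d])"
```

```text
t 13.05 p [0.5952 0.0638 0.1477] f [-0.3 -1.2  2. ]
0.31828146140369906 20.692249500425532 [-0.46250521  0.25935982  0.01842162] [[ 0.38934763  0.88292331  0.26240208]
 [ 0.78175553 -0.46741123  0.41277722]
 [ 0.48710031  0.04442044 -0.87221563]]
t 13.05 p [0.5952 0.0638 0.1477] f [-0.3 -1.2  2. ]
[0.2, 0.0, -0.4] 0.5
[0.5, 0.0, -0.9] 1.0
[1.0, 0.1, -1.7] 2.0
[1.5, 0.1, -2.6] 3.0
[2.0, 0.1, -2.9] 3.5
```

View pics/c4.png

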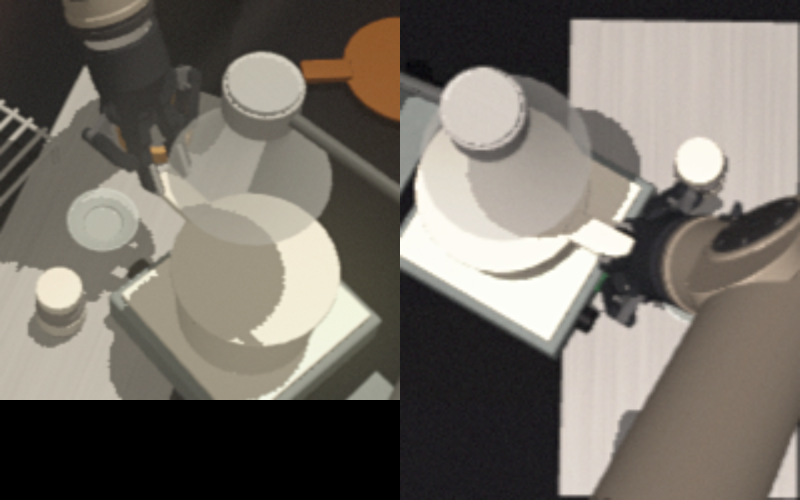

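Pinched, with the opening at 27 mm against the 28 mm tab. Lift along the arc at low grip so the lid can hinge between the pads.

Emit:
{"method": "apply_moves", "body": {
  "grip": [2,2,2,2,2,2,2,2,2,2],
  "linear": [
    [0.2,0,-0.4],
    [0.5,0,-0.9],
    [0.7,0,-1.3],
    [1,0,-1.7],
    [1.2,0,-2.1],
    [1.5,0,-2.6],
    [1.8,0,-2.8],
    [2,0,-2.9],
    [2,0,-2.9],
    [2,0,-2.9]
  ],
  "turn": [0,0,0,0,0,0,0,0,0,0],
  "grip_force": 20
}}

```text
time_s: 14.05
tcp_pos: [0.5953, 0.0678, 0.1826]
orientation: [[0.389, 0.883, 0.262], [0.782, -0.467, 0.413], [0.487, 0.044, -0.872]]
contact_force: [0.1, 0.8, -1.2]
opening: 0.316
grasp_force: 19.7
```

```bash
python3 -c "
from h import *
from rig import manip
import pickle
S,T=manip.camera('scene'),manip.camera('top')
pickle.dump((S,T),open('cam5.pkl','wb'))
o=np.zeros((500,800,3),np.uint8)
a=S['img'][270:420,290:440];b=T['img'][110:260,190:310]
o[:400,:400]=cv2.resize(a,(400,400),interpolation=2);o[:,400:]=cv2.resize(b,(400,500),interpolation=2);cv2.imwrite('pics/c5.png',o[:,:,::-1])
o=plan([]);print(o['opening'],o['grasp_force'],o['torque'])"
```

```text
t 14.15 p [0.5952 0.0677 0.1825] f [ 0.8 -0.3 -1.2]
0.3160939635618721 19.74428208261088 [-0.57345311  0.36961157 -0.00715968]
```

View pics/c5.png

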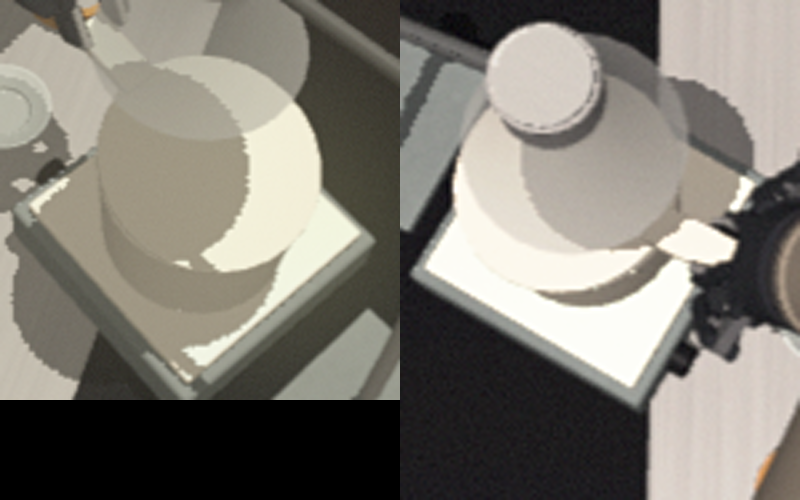

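The far edge stayed on the rim: disc bottom at crop (200,272), was 275. The tab side rose: disc top at 56, was 72. TCP is up 35 mm, so the lid is tipped about 10°. Grip harder and draw the lid out.

```bash
python3 -c "
from h import *
d=np.array([-.448,-.894,0]);p=np.array([.5952,.0677,.1825])
u=lambda a,b:p+a*d+[0,0,b]
plan([u(0,.012),u(.02,.022),u(.1,.035),u(.22,.04),(.514,-.276,.22),(.514,-.276,.12)])"
```

```text
t 14.15 p [0.5952 0.0677 0.1825] f [ 0.8 -0.3 -1.2]
[0.6, 0.0, -1.0] 1.2
[-0.7, 0.1, -2.9] 3.0
[-7.0, 0.4, -7.9] 10.6
[-17.3, 0.7, -14.2] 22.4
[-28.2, 9.0, -19.6] 35.5
[-33.1, 8.6, -10.9] 35.9
```

Emit:
{"method": "apply_moves", "body": {
  "grip": [2,2,2,2,2,2,2,2,2,2,2,2,2,2,2,2,2,2,2],
  "linear": [
    [0,0,0],
    [0,0,0],
    [0,0,0],
    [0.3,0,-0.5],
    [0.6,0,-1],
    [0.3,0,-1.6],
    [-0.2,0,-2.3],
    [-0.7,0.1,-2.9],
    [-1.8,0.1,-3.8],
    [-2.9,0.2,-4.6],
    [-4,0.2,-5.5],
    [-5.5,0.3,-6.7],
    [-7,0.4,-7.9],
    [-9,0.5,-9.2],
    [-11,0.5,-10.4],
    [-13,0.6,-11.6],
    [-15,0.7,-12.8],
    [-17.3,0.7,-14.2],
    [-17.3,0.7,-14.2]
  ],
  "turn": [0,0,0,0,0,0,0,0,0,0,0,0,0,0,0,0,0,0,0],
  "grip_force": 90
}}

```text
time_s: 16.05
tcp_pos: [0.4952, -0.1346, 0.2231]
orientation: [[0.395, 0.88, 0.266], [0.78, -0.473, 0.409], [0.486, 0.046, -0.873]]
contact_force: [0.7, -0.3, -1.4]
opening: 0.268
grasp_force: 88.4
```

```bash
python3 -c "
from h import *
from rig import manip
S=manip.camera('scene');T=manip.camera('top')
cv2.imwrite('pics/s6.png',np.hstack([S['img'][150:450,120:440],T['img'][80:380,180:480]])[:,:,::-1])
o=plan([(.514,-.276,.22),(.514,-.276,.12)]);print(o['joint_pos'],o['opening'],o['grasp_force'],o['orientation'])"
```

```text
t 16.15 p [ 0.4965 -0.1308  0.2228] f [-0.1  0.  -3.2]
[-10.8, 8.3, -5.3] 14.6
[-15.7, 7.9, 3.4] 17.9
[-0.27427579  0.30097494  0.88137073  2.07719787 -0.87180003  1.0819519
  0.62146174] 0.27190116655605795 88.57026890502311 [[ 0.39101084  0.88186715  0.26347837]
 [ 0.78076162 -0.46939718  0.41240463]
 [ 0.4873621   0.04445912 -0.87206741]]
```

View pics/s6.png

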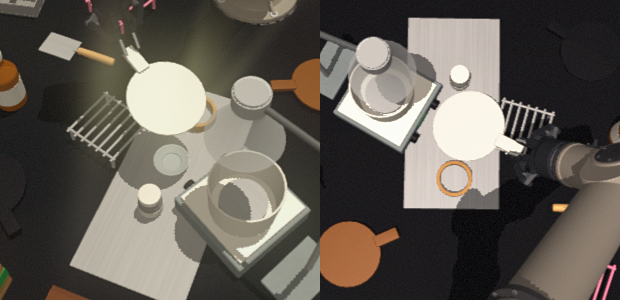

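The lid is out and still held, with the tub standing at scene panel (247,195). Lid centre is at scene panel (166,98) and top panel (470,125). Triangulate for the lid's tilt and re-plan to the trivet.

```bash
python3 -c "
from h import *
import pickle
d=pickle.load(open('cam0.pkl','rb'));S,T=d['scene'],d['top']
P=tri(T,(330,205),S,(286,248));p=np.array([.4965,-.1308,.2228])
print(P,P-p,np.linalg.norm(P-p),'tilt',np.degrees(np.arcsin((p-P)[2]/np.linalg.norm(P-p))))
# trivet corners both views, hull of bars unobstructed
print(cast(T,[(365,180),(413,192),(402,242),(352,233)],.045).mean(0),cast(S,[(227,243),(270,275),(233,310),(189,277)],.045).mean(0))
"
```

```text
[ 0.54835213 -0.03986873  0.19210794] [ 0.05185213  0.09093127 -0.03069206] 0.10908318934215644 tilt 16.34161499282466
[ 0.56091247 -0.17635777  0.045     ] [ 0.56821606 -0.17086933  0.045     ]
```

Emit:
{"method": "apply_moves", "body": {
  "grip": [2,2,2,2,2,2,2,2,2,2,2],
  "linear": [
    [-3,2,-1.3],
    [-6,4,-2.6],
    [-8,6,-3.9],
    [-10.8,8.1,-5.2],
    [-12,8.1,-3.1],
    [-13.2,8,-1],
    [-14.4,7.9,1.2],
    [-15.6,7.9,3.3],
    [-15.6,7.9,3.3],
    [-15.6,7.9,3.3],
    [-15.6,7.9,3.3]
  ],
  "turn": [0,0,0,0,0,0,0,0,0,0,0],
  "grip_force": 90
}}

```text
time_s: 17.25
tcp_pos: [0.5154, -0.275, 0.1227]
orientation: [[0.388, 0.883, 0.264], [0.782, -0.467, 0.412], [0.487, 0.046, -0.872]]
contact_force: [0.9, -0.2, -0.1]
opening: 0.268
grasp_force: 89.5
```

```bash
python3 -c "
from h import *
from rig import manip
S=manip.camera('scene');T=manip.camera('top')
cv2.imwrite('pics/s7.png',np.hstack([cv2.resize(S['img'][180:330,170:320],(400,400)),cv2.resize(T['img'][130:280,310:460],(400,400))])[:,:,::-1])
o=plan([(.512,-.273,.10),(.512,-.273,.09),(.511,-.275,.075),(.51,-.278,.058)]);print(o['joint_pos'],o['opening'],o['grasp_force'])"
```

```text
t 17.35 p [ 0.5153 -0.2751  0.1228] f [-0.1 -0.5 -2.4]
[-1.1, -0.5, 2.0] 2.3
[-1.6, -0.5, 2.9] 3.3
[-2.5, -0.6, 4.1] 4.8
[-3.6, -0.6, 5.4] 6.5
[ 0.10679038  0.64938371  0.77577875  1.90842832 -1.04499028  1.19243242
  0.97018453] 0.270179204640077 89.28174694650806
```

View pics/s7.png

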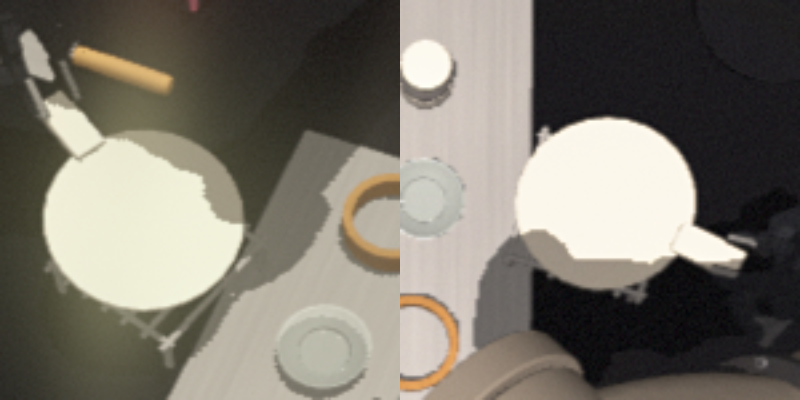

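The lid hovers over the trivet: centre at scene panel (143,220) and top panel (606,204). The spatula handle is a safe distance from the gripper. Check centring, then lower.

```bash
python3 -c "
from h import *
import pickle
d=pickle.load(open('cam0.pkl','rb'));S,T=d['scene'],d['top']
P=tri(T,(387.2,206.5),S,(223.6,262.5));p=np.array([.5153,-.2751,.1228])
print(P,P-p)
print(cast(T,[(413,288)],.01))
"
```

```text
[ 0.56602512 -0.18103387  0.08863876] [ 0.05072512  0.09406613 -0.03416124]
[[ 0.37398129 -0.25567644  0.01      ]]
```

Emit:
{"method": "apply_moves", "body": {
  "grip": [2,2,2,2],
  "linear": [
    [-0.4,-0.2,0.7],
    [-0.8,-0.3,1.4],
    [-1.1,-0.4,2],
    [-1.1,-0.4,2]
  ],
  "turn": [0,0,0,0],
  "grip_force": 90
}}

```text
time_s: 17.75
tcp_pos: [0.5114, -0.2725, 0.0971]
orientation: [[0.39, 0.883, 0.261], [0.781, -0.467, 0.414], [0.487, 0.042, -0.872]]
contact_force: [-0.1, 0.8, -1.0]
opening: 0.267
grasp_force: 89.7
```

Emit:
{"method": "apply_moves", "body": {
  "grip": [2,2,2,2,2,2,2,2,2,2,2,2],
  "linear": [
    [0,0,0],
    [0,0,0],
    [-0.2,0,0.3],
    [-0.4,0,0.7],
    [-0.7,0,1.1],
    [-1,-0.1,1.5],
    [-1.3,-0.1,1.9],
    [-1.6,-0.1,2.3],
    [-1.9,-0.1,2.7],
    [-2.2,-0.1,3.1],
    [-2.5,-0.1,3.4],
    [-2.5,-0.1,3.4]
  ],
  "turn": [0,0,0,0,0,0,0,0,0,0,0,0],
  "grip_force": 20
}}

```text
time_s: 18.95
tcp_pos: [0.5105, -0.2781, 0.0565]
orientation: [[0.389, 0.883, 0.263], [0.781, -0.467, 0.414], [0.488, 0.044, -0.872]]
contact_force: [-1.1, 0.7, 5.9]
opening: 0.267
grasp_force: 94.0
```

```bash
python3 -c "
from h import *
from rig import manip
S=manip.camera('scene');T=manip.camera('top')
cv2.imwrite('pics/s8.png',np.hstack([cv2.resize(S['img'][180:330,170:320],(400,400)),cv2.resize(T['img'][130:280,310:460],(400,400))])[:,:,::-1])
o=plan([]);print(o['opening'],o['grasp_force'])"
```

```text
t 19.05 p [ 0.5106 -0.278   0.0569] f [-0.9  0.6  5.2]
0.27262668957379177 93.93427938222885
```

View pics/s8.png

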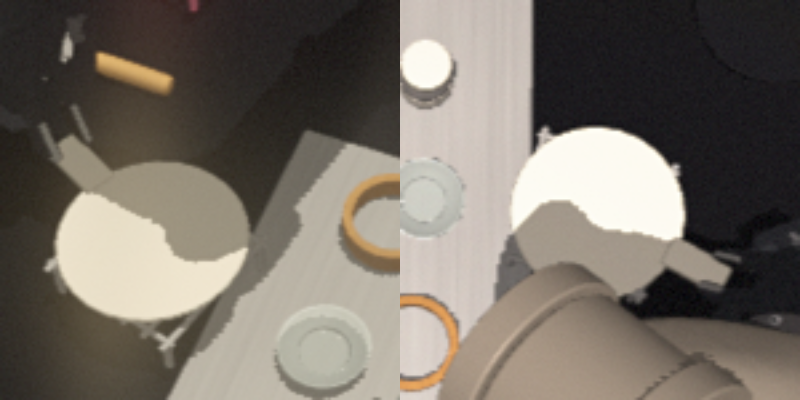

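The lid lies flat on the trivet: centre at scene panel (152,241) and top panel (598,212), with a light 6 N push. Open and back off along the tool axis.

Emit:
{"method": "apply_moves", "body": {
  "grip": [2.6,2.8,3.0,3.2,3.5,4,4.5,5,5,5],
  "linear": [
    [0,0,0],
    [0,0,0],
    [0,0,0],
    [0,0,0],
    [0,0,0],
    [0,0,0],
    [0,0,0],
    [0,0,0],
    [0,0,0],
    [0,0,0]
  ],
  "turn": [0,0,0,0,0,0,0,0,0,0],
  "grip_force": 20
}}

```text
time_s: 20.05
tcp_pos: [0.5104, -0.2783, 0.0565]
orientation: [[0.389, 0.883, 0.262], [0.782, -0.467, 0.413], [0.487, 0.044, -0.872]]
contact_force: [0.1, 0.4, 1.2]
opening: 0.587
grasp_force: 0.0
```

Emit:
{"method": "apply_moves", "body": {
  "grip": [5,5,5,5,5,5,5,5,5,5],
  "linear": [
    [0,0,-1],
    [0,0,-2],
    [0,0,-4],
    [0,0,-7],
    [0,0,-10],
    [0,0,-13],
    [0,0,-16],
    [0,0,-20],
    [0,0,-20],
    [0,0,-20]
  ],
  "turn": [0,0,0,0,0,0,0,0,0,0]
}}

```text
time_s: 21.05
tcp_pos: [0.4573, -0.3623, 0.2327]
orientation: [[0.39, 0.882, 0.265], [0.782, -0.469, 0.411], [0.486, 0.047, -0.872]]
contact_force: [0.0, 0.9, 0.3]
opening: 0.583
grasp_force: 0.0
```

```bash
python3 -c "
from h import *
from rig import manip
S=manip.camera('scene');T=manip.camera('top')
cv2.imwrite('pics/s9.png',np.hstack([cv2.resize(S['img'][150:450,120:440],(427,400)),cv2.resize(T['img'][130:280,310:450],(373,400))])[:,:,::-1])
im=S['img'].astype(int);m=((im.min(2)>95)&(np.arange(640)<268)[None]&(np.arange(640)>170)[None]).astype(np.uint8);m[:215]=0;m[330:]=0
m=cv2.morphologyEx(m,cv2.MORPH_OPEN,np.ones((9,9)));c=max(cv2.findContours(m,0,1)[0],key=cv2.contourArea)
q=cast(S,cv2.convexHull(c).reshape(-1,2),.061);print('lid S',circ(q))
o=plan([]);print(o['opening'],o['grasp_force'])"
```

```text
lid S (array([ 0.56807559, -0.17396267,  0.08321226]), np.float64(0.08605982047588011))
t 21.15 p [ 0.4578 -0.3602  0.2307] f [-0.   1.  -0.2]
0.588535965641422 0.0
```

View pics/s9.png

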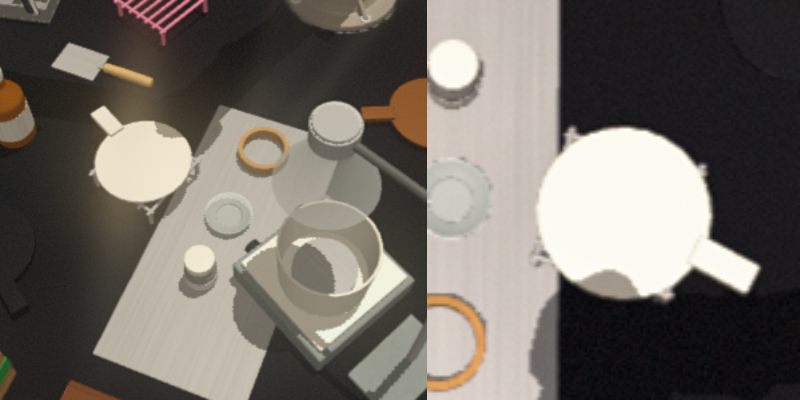

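The lid lies flat and centred on the trivet at (0.568, −0.174), with trivet corners showing all round. The tub is upright in place at left panel (330,255), the bystanders are unmoved and the arm is clear.

```bash
python3 -c "
from rig import manip
print(manip.sign_off())"
```

```text
the job is handed in; nothing more can be done
None
```

The job is handed in (no score was shown): the white lid was tipped about 10° on the tub's far rim, drawn out from under the hood, and lies flat and centred on the grey trivet, with the tub still standing in place.

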